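Pack the heel-gluing case by weight, irons lowest, then shut its lid and hasp

TASK

Pack the plywood case for a heel-gluing job outside, heaviest lowest: first lay both iron press weights flat on its floor side by side, then the sanding block and the roll of grey tape (whichever are out) flat on the irons, and on top every leather heel lift lying on the bench. Then shut the lid fully and fold the hasp down over the staple on the front; leave the pincers, the glue tube and the hand roller where they are.

Things in the scene. Friction and masses are not known exactly. Their poses are not given: they have to be found in the camera images.
- kit_case: Fixed plywood case, 162 mm (x) by 232 mm (y) outside, rim 84 mm high; origin at the centre of its underside, z up. Its front (staple) is the -x side, the lid is hinged along the +x side. Walls and floor 8 mm thick. It stands to the robot's right, front turned roughly to the robot; read its yaw.
- case_floor (a point): Centre of the case's inner floor, 8 mm above its underside; axes as the case's. The inside is 146 mm (x) by 216 mm (y) and 76 mm deep, so two stacks fit side by side along y, about 53 mm either side of this point.
- case_lid (a joint): Lid angle in rad: 0 = shut flat on the rim, about 1.7 = standing open, leaning back (the start). A 10 mm board, 162 mm from hinge to front edge, 232 mm wide, on a stiff hinge: it stays where it is left and takes 3 to 6 N near its edge to move. It can be pushed over from behind and then pressed down.
- case_lid_hinge (a point): Middle of the lid's hinge line: on the rim, 81 mm from the case's origin in its x and 84 mm up; the line runs along the case's y. Axes as the case's. The lid's underside lies on this line; its outer face is 10 mm above it when shut.
- lid_edge (a point): Middle of the lid's front edge, half-way through its thickness, 162 mm from the hinge line; moves with the lid. With the lid shut its axes are the case's.
- hasp (a joint): Hasp angle in rad: 0 = folded down flat along the front wall over the staple (lid shut); 1.57 = sticking straight out from the lid's front edge in the plane of the lid (it starts near that). A steel plate 36 mm wide, 58 mm long, 4 mm thick, hinged at the middle of the lid's front edge, 91 mm high with the lid shut; stays where it is left, under 2 N at its tip to move.
- hasp_tip (a point): Point on the hasp 50 mm from its hinge line, in the middle of its width.
- iron_a_mid (a point): Felt-soled cast-iron press weight, a flat dark block 54 mm (x) by 92 mm (y), 24 mm high, 0.7 kg; the point is its centre, half-way up. z up.
- iron_b_mid (a point): The second press weight, the same as the first.
- sanding_block_mid (a point): Cork sanding block in emery paper, 58 mm (x) by 95 mm (y), 26 mm high, 60 g; the point is its centre, half-way up. z up. May be absent.
- tape_roll_mid (a point): Roll of grey tape lying flat, 90 g: a ring 94 mm outside and 56 mm inside diameter (wall 18 mm), 18 mm high; the point is its centre, half-way up. It can be pinched across its wall. May be absent.
- lift_tan_mid (a point): Leather heel lift, light tan, 30 g: flat D-shaped piece 65 mm (x) by 68 mm (y), 10 mm thick; straight edge at +x, rounded at -x; its sides are near-parallel, 67 mm apart, at 10 mm towards +x from the point, which is its centre, half-way up. If hemmed in, it can be drawn along the bench with a fingertip pressed lightly on top. May be absent.
- lift_brown_mid (a point): Leather heel lift, mid brown, otherwise like the tan one. May be absent.
- lift_dark_mid (a point): Leather heel lift, dark brown, otherwise like the tan one. May be absent.
- sole_clamp: Toggle clamp on a wooden board, part of the bench: leave it. The board is 131 mm (x) by 240 mm (y), 21 mm high, up to 43 mm at its ends; the red lever stands 198 mm high. Origin at the centre of the board's underside.
- tool_tin: Green steel tin behind the work, part of the bench: leave it. 152 mm (x) by 256 mm (y), 76 mm high, lid standing open at the back. Origin at the centre of its underside.
- cabinet_corner (a point): Bench point below the foremost right corner of the green drawer cabinet behind the work, part of the bench: leave it. From this point the cabinet (its top drawer stands ajar) takes up 260 mm towards +x and 304 mm towards +y, 238 mm high, with things on top: keep the gripper's body clear of it.
- pincers_mid (a point): Pincers with red grips, 136 x 50 x 13 mm, a bystander: leave them alone. Point at their middle.
- glue_tube_mid (a point): Yellow glue tube, 38 x 124 x 23 mm, a bystander: leave it alone. Point at its centre.
- glue_roller_mid (a point): Hand roller with a wooden handle, 25 x 154 x 24 mm, a bystander: leave it alone. Point at its middle.

How it is judged:
By the outcome, as a careful person would: the job done as asked, in the order asked, and still so for the second after the job is handed in, with the robot touching nothing.
Of sanding_block, tape_roll only 1 to 2 are there at a start; the rules pass over those that are not, and their reading is None.
Of lift_tan, lift_brown, lift_dark only 2 to 3 are there at a start; the rules pass over those that are not, and their reading is None.
At some moment in a run one of lift_tan, lift_brown, lift_dark may be knocked a few centimetres aside while the robot is not near it.
It also fails if it takes over 210 s, if anything falls off the work surface, if the arm or the gripper's body presses on something with over 40 N, if the wrist force passes 120 N, or if a joint passes its speed limit or range.

ROBOT

A 6-joint arm with a two-finger parallel gripper is mounted at the origin on a cart in front of the work surface, level with it; the furniture and walls round the work are solid. World frame = base frame: x ahead of the robot, y to its left, z up, the work surface at z = 0. Lengths are in m, angles in degrees, forces in N, time in s.
With the tool pointing down it reaches from about 0.35 to 0.875 m from the base axis. Payload 4.2 kg.
Tool frame: the origin (TCP) lies midway between the tips of the shut fingers; the grasp point (between the pads) lies 19 mm behind it; z points along the fingers, y is the line along which they close (so a half turn about z gives the same grasp; the last joint's range is limited). The gripper opens to 87 mm and grips with 3 to 60 N. Pads are 19 mm wide; open, the fingers measure 117 mm over their backs; the gripper's body (75 mm by 190 mm) begins 51 mm behind the grasp point.
Start: joints at [77.957, 22.042, 0.453, 0, -68.411, -14.817], TCP at [0.282, 0.558, 0.223] pointing down, gripper open.
Joint ranges: [-179.83, 179.83], [-69.29, 118.12], [-61.27, 80.66], [-181.25, 117.63], [-171.15, -9.14], [-177.46, 177.46]. Speed limits (degrees/s): [159.86, 159.86, 180, 180, 180, 180].

INTERFACE

Orientations are given as [roll, pitch, yaw] about the fixed x, y, z axes, in that order (R = Rz(yaw) Ry(pitch) Rx(roll)).
In Python, from workcell import env gives the robot as it stands. The module is installed in compiled form; this text tells all that it offers. Calls block until the motion is done:
- env.goto(position, orientation): joint-space move of the TCP to a pose.
- env.move_straight(position, rotation=None, rate=0.15, force_limit=None): straight line of the TCP; rotation=None keeps the orientation; rate is the mean speed in m/s. With force_limit (N) it stops when the force on the tool has changed by that much, and returns True; else False.
- env.set_joints(angles): joint-space move.
- env.gripper_to(opening, grasp_force=None): opening from 0.0 (shut) to 1.0 (fully open); grasp_force is the grip in N (None keeps the last); returns when the fingers have stopped.
- env.dwell(seconds).
- env.inverse_kinematics(position, orientation): joint angles nearest the present ones, or None.
- env.read_state(): the state.
- env.grab_frame(name): name is "scene" or "side" or "wrist"; returns a dict with "image" (420x560x3 uint8, blue, green, red), "fx", "fy", "cx", "cy" (pixels), "D" ([k1, k2, p1, p2, k3] as OpenCV has them; the pictures are not rectified), "position" and "orientation" of the camera in the world. Camera axes: x right, y up, looking along -z (the intrinsics and any distortion apply to the point x, -y, -z); pixel columns grow to the right and rows downward; lengths in m; the calibration is good to about 2 mm. A picture is of the moment at which its call begins. There is no depth.
A pose or a line that the arm cannot do raises env.Unreachable and nothing moves.
- env.close_job(): hands the job in; it is judged then, once.
Trained networks look in a picture, given as the dict that the camera call returned (one of the last four; its "shot" number tells which), for a name from the list of things; names that differ only in an ending like _2 or _b are one class to them, and where a whole thing is asked for, a point or a joint stands for the part that bears it (a point fixed in the world has none). Each returns a list of dicts, best first, with "score" (0 to 1); they miss things now and then, are a little off and sometimes report something else, mostly with a low value. They report only what shows in the picture. A call takes as long as a camera call.
- env.search_frame(picture, thing): "xyz" ([x, y, z] in m, in world coordinates, good to about 4 mm: the middle of the surface that is visible of it).
- env.trace(picture, thing): "mask" (420x560 bool, what is visible of it).
The state is a dict: "clock": time; "joint_positions": joint angles; "qvel": joint speeds; "joint_torque": joint torques, N m; "position": TCP position; "tool_rot": TCP orientation; "force": force on the tool from outside, world axes, zero at the start; "wrist_torque": the same for the moment, N m; "opening": opening from 0.0 (shut) to 1.0 (fully open); "finger_force": force on a finger pad.
Only numpy, scipy, OpenCV 4.12 (cv2) and the standard library are available. Lean on these libraries where they do the work, as an engineer would, in place of code of your own. Each camera call takes 0.05 s, during which the arm holds its last target. There are 200 camera calls.

## Working session

There is one attempt and no reset: what is moved stays moved. The work goes in short steps, each a Python script; the robot and the scene stay as the last script left them, time stands still between calls to the robot, and variables do not carry over. Pictures are saved under pics/ and viewed, at most 14 in all, crops included, and the job is handed in when it is done.

```bash
mkdir -p pics; cat > h.py <<'E'
from workcell import env
import numpy as np, cv2
from scipy.spatial.transform import Rotation as R
def save(p,n,s=1.4): cv2.imwrite('pics/'+n+'.png',cv2.resize(p['image'],None,fx=s,fy=s))
def cam(p):
    K=np.array([[p['fx'],0,p['cx']],[0,p['fy'],p['cy']],[0,0,1]],float)
    o=p['orientation']
    M=R.from_euler('xyz',o,degrees=True).as_matrix() if np.size(o)==3 else np.array(o)
    return K,np.array(p['D'],float),M@np.diag([1,-1,-1]),np.array(p['position'])
def px2w(p,uv,z):
    K,D,M,t=cam(p)
    n=cv2.undistortPoints(np.array(uv,float).reshape(-1,1,2),K,D).reshape(-1,2)
    d=np.c_[n,np.ones(len(n))]@M.T
    return t+d*((z-t[2])/d[:,2])[:,None]
def w2px(p,X):
    K,D,M,t=cam(p)
    X=(np.array(X,float).reshape(-1,3)-t)@M
    return cv2.projectPoints(X,np.zeros(3),np.zeros(3),K,D)[0].reshape(-1,2)
E
python3 - <<'E'
from h import *
names="kit_case case_lid hasp iron_a_mid sanding_block_mid tape_roll_mid lift_tan_mid lift_brown_mid lift_dark_mid sole_clamp tool_tin pincers_mid glue_tube_mid glue_roller_mid".split()
for c in("scene","side"):
    p=env.grab_frame(c);save(p,c+'0');print(c,p['position'],p['orientation'],p['fx'],p['D'])
    for n in names:
        print(n,[(np.round(d['xyz'],3).tolist(),round(d['score'],2)) for d in env.search_frame(p,n)[:3]])
print(env.read_state())
E
```

```text
scene [-0.04782857 -0.78196043  0.81688291] [ 51.44172254  -1.29120444 -43.51045812] 384.68015170764517 [-0.06409337  0.          0.          0.          0.        ]
kit_case [([0.512, -0.38, 0.078], 0.83)]
case_lid [([0.535, -0.395, 0.181], 0.93)]
hasp [([0.557, -0.384, 0.273], 0.86)]
iron_a_mid [([0.602, -0.175, 0.028], 0.5)]
sanding_block_mid [([0.499, -0.178, 0.023], 0.61)]
tape_roll_mid [([0.626, 0.014, 0.016], 0.69), ([0.555, -0.379, 0.274], 0.55)]
lift_tan_mid [([0.605, -0.08, 0.006], 0.58)]
lift_brown_mid [([0.405, -0.086, 0.008], 0.87), ([0.554, -0.38, 0.274], 0.16)]
lift_dark_mid []
sole_clamp [([0.555, -0.379, 0.275], 0.22)]
tool_tin [([0.604, -0.172, 0.026], 0.63), ([0.537, -0.395, 0.179], 0.3)]
pincers_mid [([0.624, 0.013, 0.012], 0.16)]
glue_tube_mid [([0.618, -0.477, 0.014], 0.89), ([0.624, 0.015, 0.016], 0.25)]
glue_roller_mid [([0.37, 0.154, 0.016], 0.59)]
side [0.51411409 0.70536212 0.89219391] [  48.21750364    0.47676935 -177.4069887 ] 469.6969935796491 [-0.02923024  0.          0.          0.          0.        ]
kit_case [([0.466, -0.38, 0.049], 0.68), ([0.611, 
[... 593 characters left out ...]
ller_mid []
{'clock': 1.5, 'joint_positions': array([ 7.79561256e+01,  2.20426669e+01,  4.51820226e-01, -7.42893130e-04,
       -6.84107223e+01, -1.48177274e+01]), 'qvel': array([ 0.01507449, -0.00791182,  0.03295625, -0.15129403, -0.04083544,
        0.01980999]), 'joint_torque': array([-9.40414475e-05, -3.90464044e+01,  1.87616909e+01,  4.22422081e+00,
        1.53999572e-02, -2.63847227e-05]), 'position': array([0.28235178, 0.55755781, 0.22253222]), 'tool_rot': array([ 1.79998306e+02,  2.66520765e-04, -2.68618751e+01]), 'force': array([-0.33835395,  0.24440164, -0.04406423]), 'wrist_torque': array([-0.00820506, -0.02289889,  0.02696842]), 'finger_force': 0.0, 'opening': 1.000128863739371}
```

View pics/scene0.png

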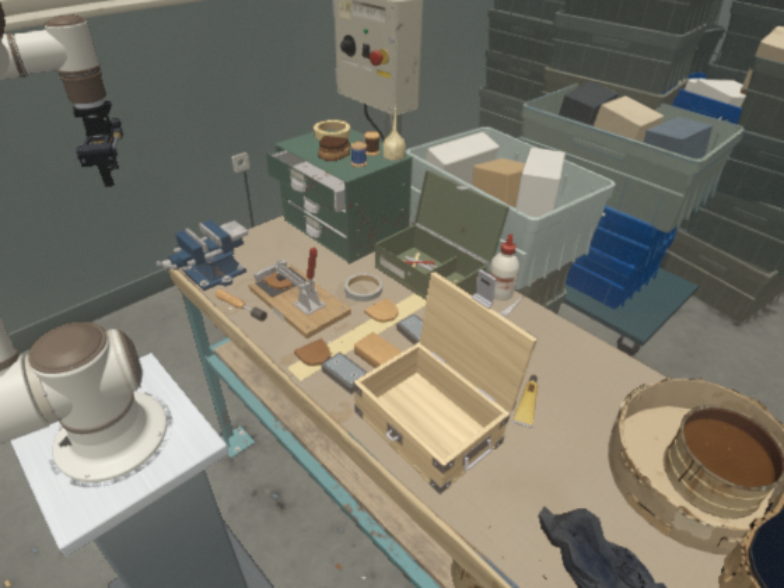

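View pics/side0.png

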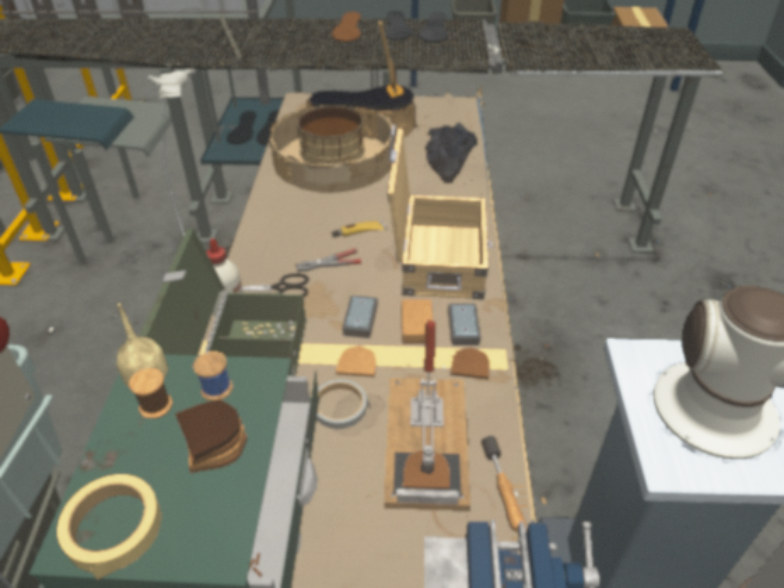

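Irons at side display (361,315) and (464,322), the sanding block between at (417,320), tan lift (356,360), brown lift (470,362), tape (341,403). The case is open with its lid standing. The lifts on the cabinet and in the clamp aren't on the bench. No dark lift seen yet, so I'll look from the wrist.

```bash
python3 - <<'E'
from h import *
env.move_straight([0.3,0.5,0.4],rate=0.3)
env.goto([0.46,-0.12,0.45],[180,0,90])
p=env.grab_frame("wrist");save(p,'w1')
print(p['position'],p['orientation'],p['fx'],p['cx'],p['cy'],env.read_state()['clock'])
for n in "iron_a_mid sanding_block_mid tape_roll_mid lift_tan_mid lift_brown_mid lift_dark_mid kit_case".split():
    print(n,[(np.round(d['xyz'],3).tolist(),round(d['score'],2)) for d in env.search_frame(p,n)[:3]])
    for d in env.trace(p,n)[:2]:
        m=d['mask'].astype(np.uint8);c=max(cv2.findContours(m,0,1)[0],key=cv2.contourArea)
        w=px2w(p,c.reshape(-1,2),{'i':.024,'s':.026,'t':.018,'l':.01,'k':.084}[n[0]])[:,:2]
        r=cv2.minAreaRect((w*1000).astype(np.float32));print('   ',round(d['score'],2),np.round(r[0]),np.round(r[1]),round(r[2],1))
E
```

```text
[ 0.45980992 -0.04838677  0.61276582] [-1.53560878e+01  1.33019502e-02 -2.33362692e-02] 336.0717238444077 281.5636420224605 209.13025985423934 5.0667
iron_a_mid [([0.608, -0.185, 0.022], 0.72)]
    0.85 [ 609. -188.] [95. 58.] 85.0
sanding_block_mid [([0.503, -0.179, 0.026], 0.85)]
    0.61 [ 502. -179.] [ 61. 101.] 1.8
tape_roll_mid [([0.636, 0.02, 0.02], 0.59), ([0.504, -0.178, 0.029], 0.59)]
    0.81 [629.  17.] [93. 90.] 32.7
lift_tan_mid [([0.604, -0.077, 0.013], 0.92), ([0.742, -0.335, 0.009], 0.16)]
    0.7 [608. -84.] [64. 69.] 86.4
    0.25 [ 578. -454.] [75. 92.] 87.5
lift_brown_mid [([0.41, -0.083, 0.013], 0.96), ([0.605, -0.078, 0.01], 0.61), ([0.542, -0.313, 0.166], 0.37)]
    0.63 [405. -87.] [66. 68.] 81.8
lift_dark_mid [([0.463, -0.326, 0.03], 0.6)]
kit_case [([0.463, -0.327, 0.035], 0.64)]
    0.76 [ 484. -418.] [ 93. 243.] 90.0
```

View pics/w1.png

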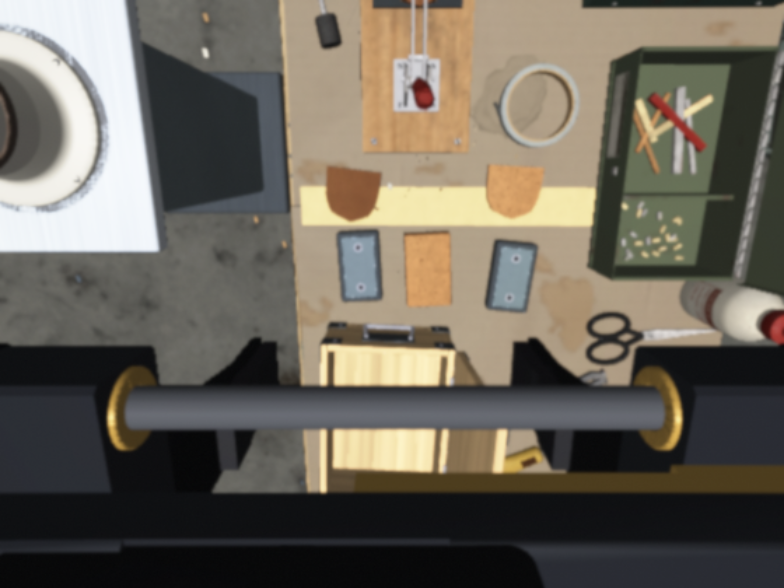

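Wrist view shows brown lift (353,190), tan lift (514,190), irons (360,265)/(511,275), block (428,268), tape (540,105), all clear; no dark lift. Case mouth at the bottom, partly hidden. I'll look at the case from above and localise the lever.

```bash
python3 - <<'E'
from h import *
p0=env.grab_frame("wrist")
print('ironL',np.round(px2w(p0,np.array([[337,233],[380,230],[382,299],[342,302]])/1.4,.024)[:,:2],3).tolist())
print('ironR',np.round(px2w(p0,np.array([[498,240],[537,244],[527,311],[487,307]])/1.4,.024)[:,:2],3).tolist())
print('lever',px2w(p0,np.array([[423,95]])/1.4,.19), 'tin left',px2w(p0,np.array([[613,50],[590,268]])/1.4,.076))
env.goto([0.47,-0.47,0.45],[180,0,90])
p=env.grab_frame("wrist");save(p,'w2')
for n in ["kit_case","case_lid","hasp","lift_dark_mid"]:
    print(n,[(np.round(d['xyz'],3).tolist(),round(d['score'],2)) for d in env.search_frame(p,n)[:3]])
import pickle;pickle.dump(p,open('w2.pkl','wb'))
E
```

```text
ironL [[0.388, -0.133], [0.442, -0.129], [0.444, -0.219], [0.391, -0.223]]
ironR [[0.59, -0.142], [0.64, -0.147], [0.634, -0.235], [0.581, -0.23]]
lever [[0.48377799 0.00635753 0.19      ]] tin left [[ 0.68604066  0.06394193  0.076     ]
 [ 0.68781206 -0.16644044  0.076     ]]
kit_case [([0.492, -0.366, 0.057], 0.6)]
case_lid [([0.538, -0.378, 0.211], 0.62)]
hasp [([0.556, -0.381, 0.268], 0.93)]
lift_dark_mid []
```

View pics/w2.png

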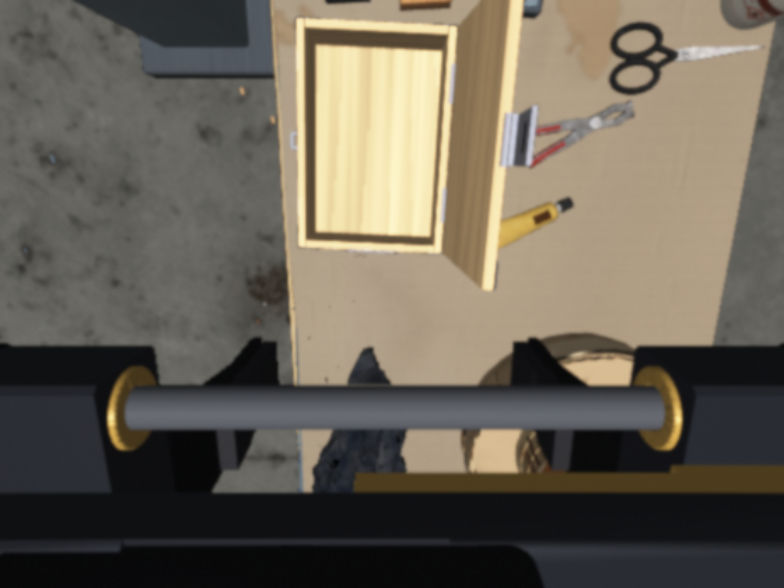

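Case rim outer corners at (297,19), (456,27), (441,252), (300,247); lid standing with hasp at (518,137); pincers and glue tube beyond the lid.

```bash
python3 - <<'E'
from h import *;import pickle
p=pickle.load(open('w2.pkl','rb'))
w=px2w(p,np.array([[297,19],[456,27],[441,252],[300,247]])/1.4,.084)[:,:2]
print(np.round(w,4),w.mean(0),np.linalg.norm(np.diff(w,axis=0,append=w[:1]),axis=1))
# fit model
from scipy.optimize import least_squares
P=np.array([[-81,116],[81,116],[81,-116],[-81,-116]])/1000
f=lambda q:(P@np.array([[np.cos(q[2]),np.sin(q[2])],[-np.sin(q[2]),np.cos(q[2])]])+q[:2]-w).ravel()
r=least_squares(f,[.49,-.4,0]);print(r.x,np.degrees(r.x[2]),np.round(r.fun,4))
p['image']=cv2.resize(p['image'],None,fx=2,fy=2,interpolation=2)[:400,360:820];cv2.imwrite('pics/c2.png',cv2.resize(p['image'],None,fx=1.7,fy=1.48))
E
```

```text
[[ 0.3723 -0.259 ]
 [ 0.5321 -0.2662]
 [ 0.523  -0.4958]
 [ 0.3628 -0.4899]] [ 0.44755131 -0.37774202] [0.15995032 0.22974414 0.16035119 0.23114478]
[ 0.44755131 -0.37774202 -0.04062585] -2.327689641257326 [-0.001   0.0005  0.0011  0.0011  0.0008 -0.0011 -0.0009 -0.0004]
```

View pics/c2.png

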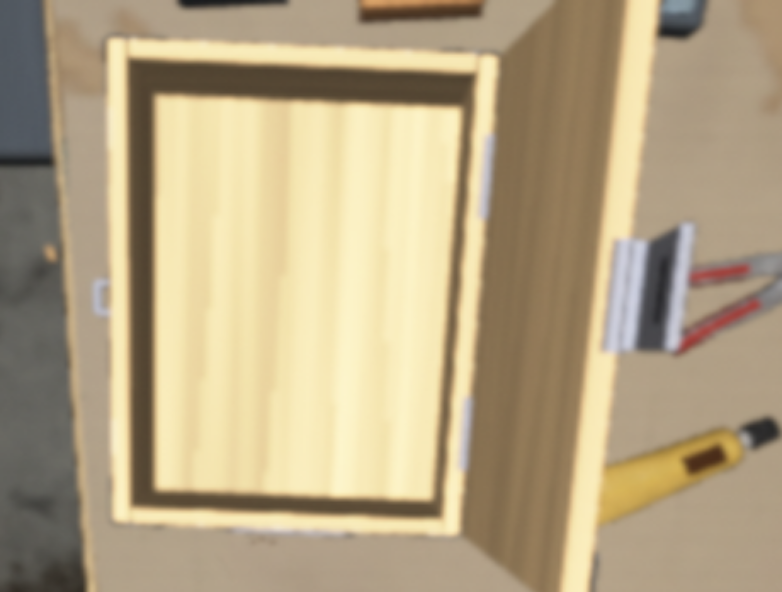

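```bash
cat >> h.py <<'E'
C=np.array([.4476,-.3777]);CY=-2.33;RC=R.from_euler('z',CY,degrees=True).as_matrix()[:2,:2]
def cw(x,y,z): return [*(C+RC@[x,y]),z]
def pick(xy,yaw,z,op,force,app=.1):
    env.gripper_to(op)
    env.move_straight([*xy,.2],[180,0,yaw],rate=.3) if np.linalg.norm(np.array(env.read_state()['position'])[:2]-xy)<.15 else env.goto([*xy,.2],[180,0,yaw])
    env.move_straight([*xy,z+.03],rate=.3)
    print('down stop',env.move_straight([*xy,z],rate=.08,force_limit=8))
    env.gripper_to(0,force); s=env.read_state(); print('grip',s['opening']*87,s['finger_force'])
    env.move_straight([*xy,.2],rate=.25); s=env.read_state(); print('lifted',s['opening']*87,s['finger_force'],s['force'])
def place(x,y,z,op,yaw=90+CY,fl=5):
    env.goto(cw(x,.2,.2),[180,0,yaw])
    env.move_straight(cw(x,y,.2),rate=.25)
    env.move_straight(cw(x,y,z+.02),rate=.25)
    hit=env.move_straight(cw(x,y,z-.003),rate=.03,force_limit=fl)
    print('place',hit,env.read_state()['position'][2]-z,env.read_state()['clock'])
    env.gripper_to(op); env.move_straight(cw(x,y,z+.05),rate=.1); env.move_straight(cw(x,y,.2),rate=.3)
    env.move_straight(cw(x,.2,.2),rate=.3)
E
python3 - <<'E'
from h import *
env.goto(cw(-.02,.2,.3),[180,0,90])
pick([.416,-.176],92,.013,.74,45)
place(-.02,-.053,.022,.71)
E
```

```text
Traceback (most recent call last):
workcell.Unreachable: the arm cannot take that pose within its joint ranges
```

```bash
python3 - <<'E'
from h import *
print(np.round(env.read_state()['joint_positions'],1))
for q in ([.416,-.176,.013],[.416,-.176,.2],cw(-.02,.2,.2),cw(-.02,.2,.3),cw(-.02,.2,.45),cw(-.02,-.053,.2),cw(-.02,-.053,.022),cw(-.02,.053,.2),[.63,-.02,.02]):
  for yaw in (90,-90,0,180):
    j=env.inverse_kinematics(q,[180,0,yaw]); print(np.round(q,3),yaw,None if j is None else np.round(j))
E
```

```text
[ -31.1   24.1   35.1   -0.  -101.  -148.9]
[ 0.416 -0.176  0.013] 90 None
[ 0.416 -0.176  0.013] -90 [ -2.  22. -38.   0. -30.   2.]
[ 0.416 -0.176  0.013] 0 [ -2.  22. -38.   0. -30.  92.]
[ 0.416 -0.176  0.013] 180 [ -2.  22. -38.  -0. -30. -88.]
[ 0.416 -0.176  0.2  ] 90 None
[ 0.416 -0.176  0.2  ] -90 [ -2.   6. -25.   0. -59.   2.]
[ 0.416 -0.176  0.2  ] 0 [ -2.   6. -25.   0. -59.  92.]
[ 0.416 -0.176  0.2  ] 180 [ -2.   6. -25.  -0. -59. -88.]
[ 0.436 -0.177  0.2  ] 90 None
[ 0.436 -0.177  0.2  ] -90 [ -2.   8. -22.   0. -60.   2.]
[ 0.436 -0.177  0.2  ] 0 [ -2.   8. -22.   0. -60.  92.]
[ 0.436 -0.177  0.2  ] 180 [ -2.   8. -22.  -0. -60. -88.]
[ 0.436 -0.177  0.3  ] 90 None
[ 0.436 -0.177  0.3  ] -90 [ -2.   4. -12.   0. -74.   2.]
[ 0.436 -0.177  0.3  ] 0 [ -2.   4. -12.   0. -74.  92.]
[ 0.436 -0.177  0.3  ] 180 [ -2.   4. -12.  -0. -74. -88.]
[ 0.436 -0.177  0.45 ] 90 None
[ 0.436 -0.177  0.45 ] -90 [ -2.   2.   6.   0. -94.   2.]
[ 0.436 -0.177  0.45 ] 0 [ -2.   2.   6.   0. -94.  92.]
[ 0.436 -0.177  0.45 ] 180 [ -2.   2.   6.  -0. -94. -88.]
[ 0.425 -0.43   0.2  ] 90 
[... 217 characters left out ...]
425 -0.43   0.022] 90 [ -30.   32.  -16.   -0.  -42. -150.]
[ 0.425 -0.43   0.022] -90 [-30.  32. -16.   0. -42.  30.]
[ 0.425 -0.43   0.022] 0 [-30.  32. -16.   0. -42. 120.]
[ 0.425 -0.43   0.022] 180 [-30.  32. -16.   0. -42. -60.]
[ 0.43  -0.324  0.2  ] 90 [ -20.   15.  -14.    0.  -62. -160.]
[ 0.43  -0.324  0.2  ] -90 [-20.  15. -14.   0. -62.  20.]
[ 0.43  -0.324  0.2  ] 0 [-20.  15. -14.   0. -62. 110.]
[ 0.43  -0.324  0.2  ] 180 [-20.  15. -14.   0. -62. -70.]
[ 0.63 -0.02  0.02] 90 [ 13.  34. -12.   0. -44. 167.]
[ 0.63 -0.02  0.02] -90 [ 13.  34. -12.   0. -44. -13.]
[ 0.63 -0.02  0.02] 0 [ 13.  34. -12.   0. -44.  77.]
[ 0.63 -0.02  0.02] 180 [  13.   34.  -12.   -0.  -44. -103.]
```

```bash
sed -i 's/yaw=90+CY/yaw=-90+CY/' h.py
python3 - <<'E'
from h import *
env.goto([.47,-.2,.45],[180,0,-90])
pick([.416,-.176],-88,.013,.74,45)
place(-.02,-.053,.022,.71)
E
```

```text
down stop False
grip 53.53636743901703 44.97615158557892
lifted 53.36066965389984 44.94831025600433 [-1.23767493  0.08096037 -7.83721019]
place True -0.00050990634291034 20.05
```

```bash
python3 - <<'E'
from h import *
pick([.610,-.188],-95,.013,.74,45)
place(-.02,.053,.022,.71)
env.goto([.44,-.30,.42],[180,0,-90+CY]);
p=env.grab_frame("wrist");save(p,'w3')
for n in ["iron_a_mid","sanding_block_mid","tape_roll_mid","lift_tan_mid","lift_brown_mid"]:
    print(n,[(np.round(d['xyz'],3).tolist(),round(d['score'],2)) for d in env.search_frame(p,n)[:3]])
E
```

```text
down stop False
grip 53.483349682759936 44.974406361579895
lifted 53.42874561507606 44.9738734960556 [ 0.4762067   0.969296   -9.07424957]
place True -0.0005970074257227488 29.2583
iron_a_mid [([0.43, -0.326, 0.031], 0.59)]
sanding_block_mid [([0.503, -0.188, 0.026], 0.81)]
tape_roll_mid [([0.59, 0.022, 0.016], 0.48)]
lift_tan_mid []
lift_brown_mid [([0.41, -0.103, 0.01], 0.77), ([0.553, -0.383, 0.275], 0.49)]
```

View pics/w3.png

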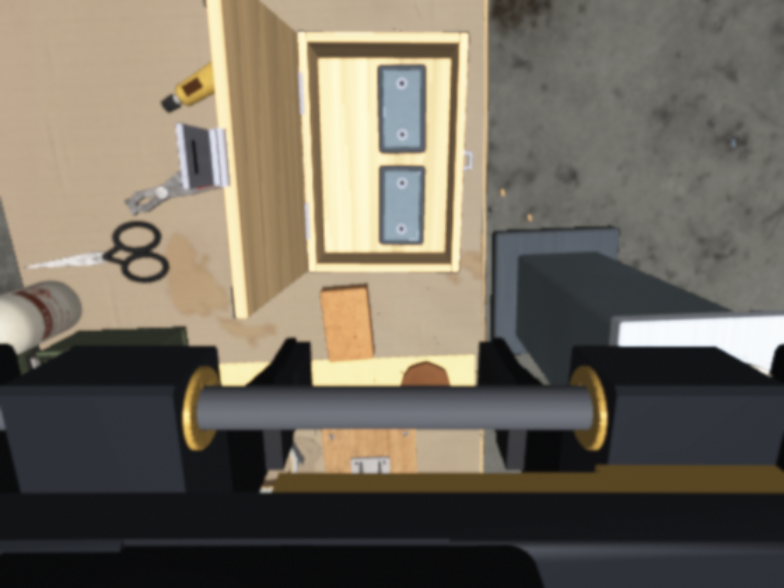

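Both irons lie flat and side by side on the floor (display 402,108 and 402,205), with the bench items undisturbed. Next is the tape, pinched on its -125° side, away from the tan lift and lever.

```bash
cat >> h.py <<'E'
def look(n,z,name=None):
    p=env.grab_frame("wrist"); 
    if name: save(p,name)
    print(n,[(np.round(d['xyz'],3).tolist(),round(d['score'],2)) for d in env.search_frame(p,n)[:3]])
    for d in env.trace(p,n)[:2]:
        m=d['mask'].astype(np.uint8);c=max(cv2.findContours(m,0,1)[0],key=cv2.contourArea)
        w=px2w(p,c.reshape(-1,2),z)[:,:2]
        r=cv2.minAreaRect((w*1000).astype(np.float32));print('   ',round(d['score'],2),np.round(r[0]),np.round(r[1]),round(r[2],1),'circle',cv2.minEnclosingCircle((w*1000).astype(np.float32)))
E
python3 - <<'E'
from h import *
env.goto([.44,-.177,.35],[180,0,-60]); env.goto([.63,.018,.3],[180,0,-35])
look("tape_roll_mid",.018,'w4'); look("lift_tan_mid",.01)
E
```

```text
tape_roll_mid [([0.63, 0.022, 0.018], 0.96)]
    0.73 [631.  17.] [91. 91.] 54.9 circle ((629.54638671875, 16.84869956970215), 48.17969512939453)
lift_tan_mid [([0.606, -0.076, 0.009], 0.8), ([0.511, -0.179, 0.026], 0.64)]
    0.98 [608. -82.] [65. 70.] 86.5 circle ((609.1152954101562, -74.32384490966797), 40.5441780090332)
```

View pics/w4.png

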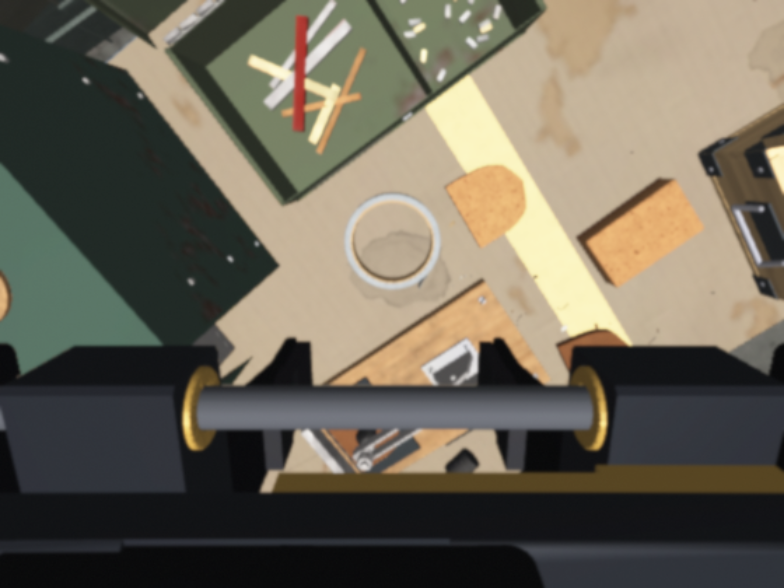

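Tape at (392,240), clear of the cabinet corner (278,265) and the tan lift (485,205).

```bash
python3 - <<'E'
from h import *
t=np.array([.630,.017]);d=np.array([-.574,-.819])
pick(t+.038*d,-35,.010,.34,30)
place(-.018,.015,.042,.34,yaw=CY,fl=3)
E
```

```text
down stop False
grip 8.372990011619775 27.655061325640418
lifted 8.46487591349621 27.640707035316154 [-0.05593055 -0.2837788  -1.51388478]
place True 0.00027390124244349584 42.1
```

```bash
python3 - <<'E'
from h import *
pick([.502,-.179],-88,.013,.78,25)
place(-.02,-.053,.045,.76,fl=3)
env.goto([.44,-.25,.38],[180,0,-90+CY]); p=env.grab_frame("wrist");save(p,'w5')
for n in ("lift_brown_mid","lift_dark_mid"): print(n,[(np.round(d['xyz'],3).tolist(),round(d['score'],2)) for d in env.search_frame(p,n)[:3]])
E
```

```text
down stop False
grip 58.22081641240394 24.98107820749283
lifted 58.22610991906869 24.980708062648773 [ 0.29152233  0.56185786 -1.64072667]
place True 0.0004718984246969704 52.6
lift_brown_mid [([0.408, -0.086, 0.01], 0.89), ([0.558, -0.38, 0.278], 0.35)]
lift_dark_mid []
```

View pics/w5.png

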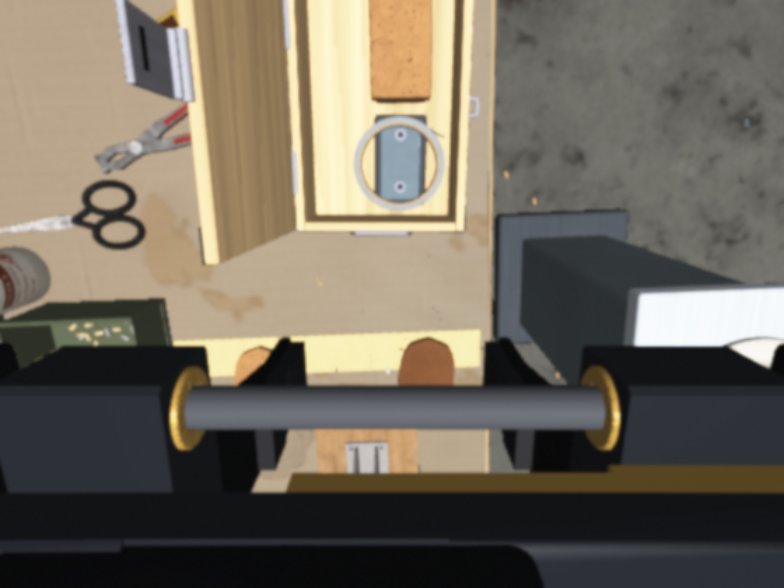

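Tape (400,163) lies flat on the near iron, thin-walled with a wide bore; block (401,50) flat on the far iron. The bore could swallow a lift, so I'll stack both lifts on the block (top at 78 mm, under the 84 mm rim).

```bash
python3 - <<'E'
from h import *
env.goto([.42,-.09,.3],[180,0,-90])
look("lift_brown_mid",.01,'w6'); look("lift_tan_mid",.01); look("lift_dark_mid",.01)
E
```

```text
lift_brown_mid [([0.388, -0.067, 0.01], 0.9)]
    0.76 [384. -71.] [65. 67.] 83.2 circle ((384.8000183105469, -63.73862838745117), 39.96651077270508)
lift_tan_mid [([0.605, -0.079, 0.012], 0.62)]
    0.93 [607. -83.] [66. 71.] 87.0 circle ((607.848388671875, -75.31599426269531), 41.4358024597168)
lift_dark_mid []
```

View pics/w6.png

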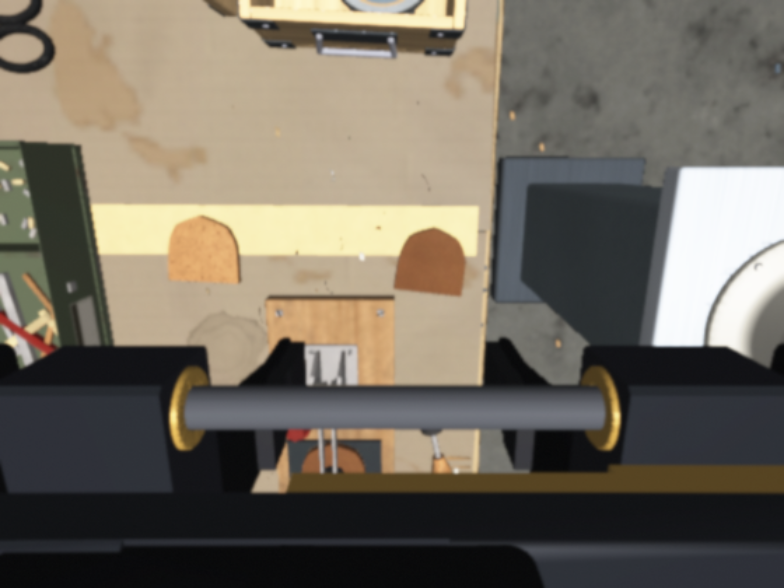

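Brown lift has been knocked to (430,262), i.e. world (.385,-.071), turned about -7°; tan (205,250) is unchanged. Tan and brown both look grippable, and there is no dark lift.

```bash
python3 - <<'E'
from h import *
pick([.386,-.061],-97,.003,.95,15)
place(-.016,-.043,.061,.87,fl=2)
pick([.608,-.072],-93,.003,.95,15)
place(-.016,-.043,.071,.87,fl=2)
env.goto([.44,-.33,.42],[180,0,-90+CY]); p=env.grab_frame("wrist");save(p,'w7')
E
```

```text
down stop False
grip 65.82401008824296 14.96991410764167
lifted 65.47624769834744 14.980311648105271 [-0.61900594 -0.28457775 -0.4752231 ]
place True 0.0005311028882448166 64.1083
down stop False
grip 66.5341913159869 14.974366754468065
lifted 66.50558299677061 14.98104578931816 [ 0.45335031 -0.43753745 -0.6339846 ]
place True 0.0005043448767187847 73.7417
```

View pics/w7.png

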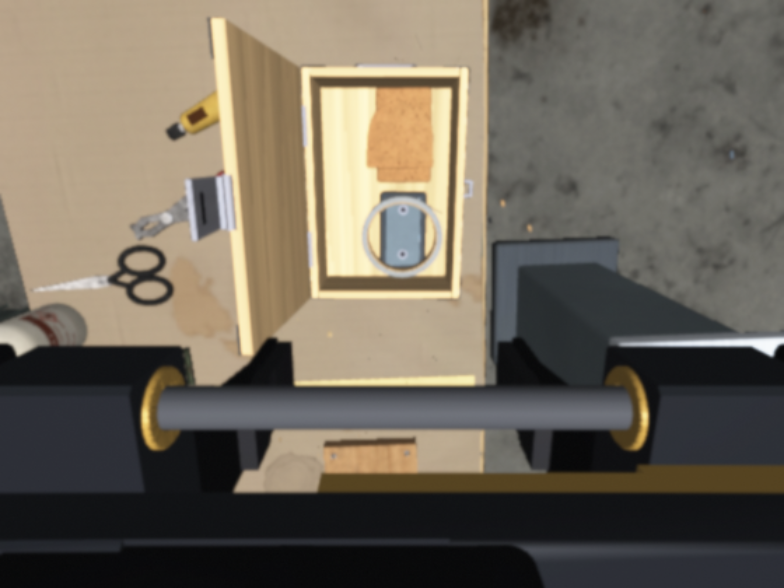

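Both lifts sit stacked squarely on the block (400,135), and the case contents are below the rim. Next I close the lid, pushing from behind beside the hasp (case y=+70 mm).

```bash
python3 - <<'E'
from h import *
env.gripper_to(0); Y=.07; yaw=[180,0,-90+CY]
def P(th,rho=.14): return np.array([.081-rho*np.cos(th)+.010*np.sin(th)+.015, .084+rho*np.sin(th)+.010*np.cos(th)])
a=P(1.75)
env.goto(cw(a[0]+.03,Y,.42),yaw); env.move_straight(cw(a[0]+.03,Y,a[1]),rate=.25)
for th in np.arange(1.7,.11,-.133):
    q=P(th); hit=env.move_straight(cw(q[0],Y,q[1]),rate=.1,force_limit=25)
    print(round(th,2),hit,np.round(env.read_state()['force'],1))
    if hit: break
q=P(0)
print(env.move_straight(cw(q[0],Y,.088),rate=.04,force_limit=25),env.read_state()['position'],env.read_state()['force'])
env.move_straight(cw(q[0],Y,.2),rate=.2)
env.move_straight(cw(-.06,.18,.4),rate=.3)
p=env.grab_frame('scene');i=p['image'][180:360,220:420];cv2.imwrite('pics/s8.png',cv2.resize(i,None,fx=3.3,fy=3.3,interpolation=2))
for n in("hasp","case_lid"):print(n,[(np.round(d['xyz'],3).tolist(),round(d['score'],2)) for d in env.search_frame(p,n)[:2]])
print(env.read_state()['clock'])
E
```

```text
1.7 False [-0.7  0.4  0.9]
1.57 False [ 1.  -0.5  0.5]
1.43 False [ 0.3  0.1 -0.1]
1.3 False [-0.8 -0.2  1.1]
1.17 False [ 0.5 -0.  -0.2]
1.03 False [-0.4  0.4  0.4]
0.9 False [-0.9  1.2  0.2]
0.77 False [-0.1  0.3 -0. ]
0.64 False [ 0.3  0.1 -0.3]
0.5 False [-0.  -0.2 -0. ]
0.37 False [ 0.5 -0.1  0.2]
0.24 False [-0.2 -0.3  0.1]
True [ 0.40727745 -0.30597752  0.09440783] [-0.51071751  1.27089964  5.77846865]
hasp [([0.333, -0.374, 0.098], 0.6)]
case_lid [([0.431, -0.385, 0.097], 0.82), ([0.422, -0.396, 0.09], 0.64)]
87.1583
```

View pics/s8.png

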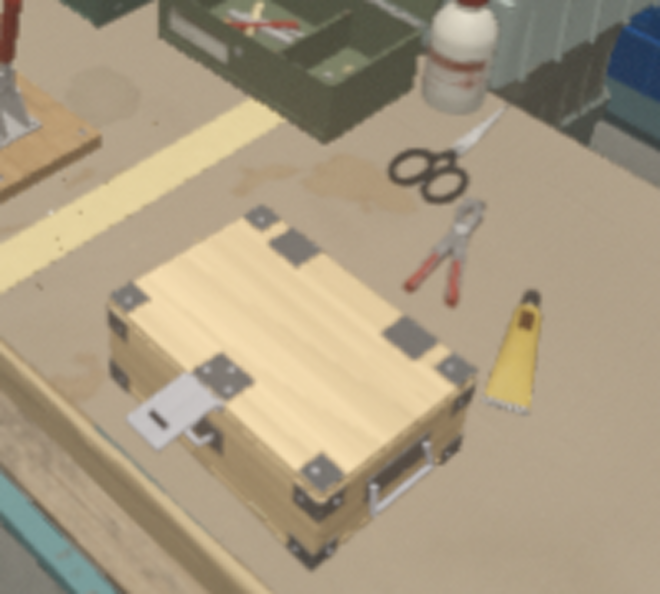

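The lid is shut flat (contact stop at 94 mm). The hasp (175,410) still sticks out with the staple below it; pincers and tube are untouched. Next I fold the hasp.

```bash
python3 - <<'E'
from h import *
Y=.017; yaw=[180,0,-90+CY]
def Q(f,r=.042): return np.array([-.083-r*np.sin(f)-.002*np.cos(f)-.015, .091-r*np.cos(f)+.002*np.sin(f)])
q=Q(1.57)
env.goto(cw(q[0],Y,.2),yaw); env.move_straight(cw(q[0],Y,.11),rate=.2)
for f in np.arange(1.57,.1,-.15):
    q=Q(f); hit=env.move_straight(cw(q[0],Y,q[1]),rate=.08,force_limit=12)
    if hit: print(round(f,2),'hit',np.round(env.read_state()['force'],1)); break
q=Q(0)
print(env.move_straight(cw(q[0]+.008,Y,q[1]),rate=.03,force_limit=12),(RC.T@(env.read_state()['position'][:2]-C)),env.read_state()['force'])
env.move_straight(cw(q[0]-.03,Y,q[1]),rate=.1); env.move_straight(cw(q[0]-.03,Y,.25),rate=.25); env.move_straight(cw(-.06,.2,.42),rate=.3)
for c in("scene",):
    p=env.grab_frame(c);i=p['image'][180:360,220:420];cv2.imwrite('pics/s9.png',cv2.resize(i,None,fx=3.3,fy=3.3,interpolation=2))
    print([(np.round(d['xyz'],3).tolist(),round(d['score'],2)) for d in env.search_frame(p,"hasp")[:2]])
print(env.read_state()['clock'])
E
```

```text
True [-0.10702927  0.01792938] [ 0.03718079 -0.92768939 -0.13098158]
[([0.354, -0.375, 0.08], 0.55)]
94.2083
```

View pics/s9.png

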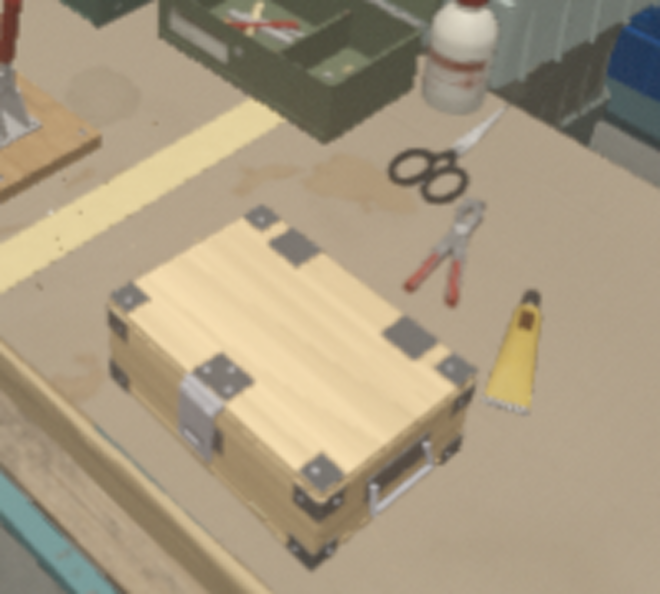

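The hasp lies over the staple (200,425). I'll confirm it's fully home by probing at its tip and measuring the contact at two heights.

```bash
python3 - <<'E'
from h import *
yaw=[180,0,-90+CY]
env.goto(cw(-.14,.015,.25),yaw)
env.move_straight(cw(-.14,.015,.040),rate=.25)
def probe(y,z,fl):
    env.move_straight(cw(-.125,y,z),rate=.1)
    h=env.move_straight(cw(-.085,y,z),rate=.03,force_limit=fl); s=env.read_state()
    print(y,z,h,np.round(RC.T@(s['position'][:2]-C),4),np.round(s['force'],1)); env.move_straight(cw(-.125,y,z),rate=.1)
probe(.015,.040,20); probe(.015,.065,6); probe(.05,.040,6)
env.move_straight(cw(-.14,.05,.25),rate=.25); env.move_straight(cw(-.06,.2,.42),rate=.3)
E
```

```text
0.015 0.04 True [-0.1092  0.0158] [-2.4 -1.2  1.8]
0.015 0.065 True [-0.1037  0.0155] [-2.  -1.   1.5]
0.05 0.04 True [-0.0992  0.0504] [-0.7  0.3  0.5]
```

```bash
python3 - <<'E'
from h import *
yaw=[180,0,-90+CY]
env.goto(cw(-.14,.024,.25),yaw)
env.move_straight(cw(-.14,.024,.040),rate=.25)
def probe(y,z,fl):
    env.move_straight(cw(-.125,y,z),rate=.1)
    h=env.move_straight(cw(-.085,y,z),rate=.03,force_limit=fl); s=env.read_state()
    print(y,z,h,np.round(RC.T@(s['position'][:2]-C),4),np.round(s['force'],1)); env.move_straight(cw(-.125,y,z),rate=.1)
probe(.023,.040,20);probe(-.023,.040,20); probe(.023,.052,6); probe(.023,.065,6); 
env.move_straight(cw(-.16,.023,.25),rate=.25); env.move_straight(cw(-.06,.2,.42),rate=.3)
# oblique wrist look at the front
try:
    env.goto(cw(-.19,.12,.25),[180,0,-90]); p=env.grab_frame('wrist'); save(p,'w10'); print(w2px(p,[cw(-.081,0,.05)])*1.4)
except env.Unreachable as e: print(e)
print(env.read_state()['clock'])
E
```

```text
0.023 0.04 True [-0.109   0.0239] [-2.6 -0.8  2.3]
-0.023 0.04 True [-0.1095 -0.022 ] [-3.9 -1.7  3.9]
0.023 0.052 True [-0.1071  0.0235] [-1.6 -0.8  1.1]
0.023 0.065 True [-0.1041  0.0235] [-0.4 -0.   1.2]
[[250.25436733  91.31230866]]
114.1833
```

```bash
python3 - <<'E'
import cv2
i=cv2.imread('pics/w10.png');cv2.imwrite('pics/w10c.png',cv2.resize(i[0:230,100:420],None,fx=2.4,fy=2.4,interpolation=2))
E
```

```text
(no output)
```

View pics/w10c.png

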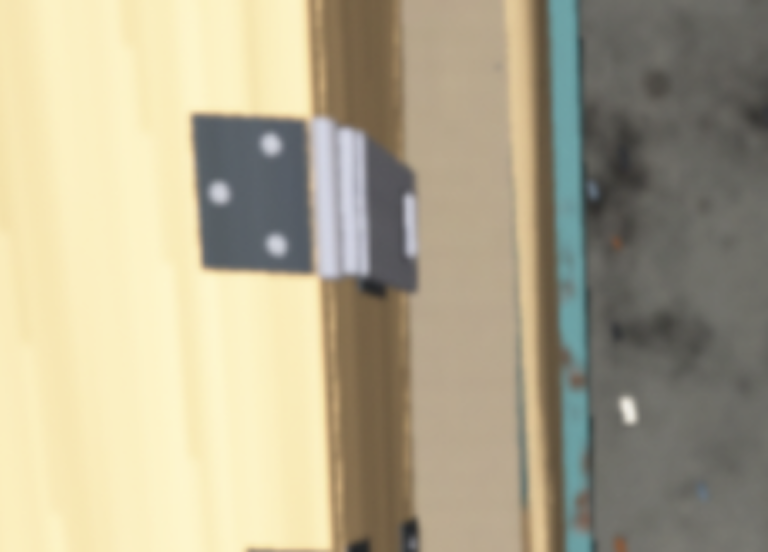

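The hasp lies roughly parallel to the front with the staple through its slot (410,225). My vertical probes were probably limited by the hinge barrel touching the tapering finger, so I'll press the tip home with the tool tilted 25°.

```bash
python3 - <<'E'
from h import *
o=[-155,0,-90+CY]
for z in(.04,.25): print(env.inverse_kinematics(cw(-.15,.017,z),o))
env.goto(cw(-.16,.017,.25),o)
env.move_straight(cw(-.16,.017,.042),rate=.2)
def probe(y,z,fl):
    env.move_straight(cw(-.13,y,z),rate=.1)
    h=env.move_straight(cw(-.08,y,z),rate=.03,force_limit=fl); s=env.read_state()
    print(y,z,h,np.round(RC.T@(s['position'][:2]-C),4),np.round(s['force'],1)); env.move_straight(cw(-.13,y,z),rate=.1)
probe(.017,.042,12);probe(.017,.042,12);probe(.017,.070,5);probe(.05,.042,5)
env.move_straight(cw(-.16,.05,.25),rate=.25); env.move_straight(cw(-.10,.25,.42),rate=.3)
p=env.grab_frame('scene');i=p['image'][255:345,250:350];cv2.imwrite('pics/s11.png',cv2.resize(i,None,fx=6,fy=6,interpolation=2))
print(env.read_state()['clock'])
E
```

```text
[-45.37282189  16.97192497 -31.91752167 -38.45715216 -27.6331203
  75.37614422]
[-41.4039017   -1.91452294 -22.22872527 -19.89620359 -51.51369819
  49.04061304]
0.017 0.042 True [-0.1006  0.0175] [-2.2 -0.7  1.4]
0.017 0.042 True [-0.1007  0.0175] [-1.9 -0.2  1.3]
0.017 0.07 True [-0.1009  0.0174] [-0.2 -0.6  0.4]
0.05 0.042 True [-0.0894  0.0505] [ 0.1 -0.3  0.7]
126.025
```

The plate sits at the same depth at 42 and 70 mm height, so the hasp is flat. Handing in.

```bash
python3 -c "
from h import *
env.dwell(.5);print(env.close_job())"
```

```text
the job is handed in; nothing more can be done
None
```

I packed the case in the order asked and handed the job in at about 127 s: both irons on the floor, the tape and sanding block on them, and the tan and brown lifts stacked on the block. The lid is shut, the hasp is folded flat over the staple, and I left the pincers, tube and roller alone; no dark lift was on the bench.

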